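# Pack the reagent carrier and take out the wrong bottle

## Robot

A 6-joint arm with a two-finger parallel gripper is mounted at the origin on the work surface. World frame = base frame: x ahead of the robot, y to its left, z up, the work surface at z = 0. Lengths are in m, angles in rad, forces in N, time in s.
With the tool pointing down it reaches from about 0.35 to 0.875 m from the base axis. Payload 15.5 kg.
Tool frame: the origin (TCP) lies midway between the tips of the shut fingers; the grasp point (between the pads) lies 19 mm behind it (bot.pinch_z is the distance from the TCP to the grasp point, in m); x points along the fingers, y is the direction in which the jaws open and shut, and the axes are right-handed (so a half turn about x gives the same grasp; the last joint's range is limited). The gripper opens to 85 mm and grips with 20 to 120 N. Pads are 22 mm wide; open, the fingers measure 114 mm over their backs; the gripper's body (76 mm by 85 mm) begins 54 mm behind the grasp point. The pads swing forward as they close: fully open they stand 13 mm farther back than shut.
Start: joints at [-1.442, 0.494, 1.345, -0, 1.302, -0.096], TCP at [0.139, -0.609, 0.231] pointing down, gripper open.
Joint ranges: [-2.91, 2.91], [-0.82, 2.16], [0.22, 2.67], [-1.22, 4.37], [0.12, 2.79], [-3.08, 3.08]. Speed limits (rad/s): [1.89, 1.89, 2.57, 3.01, 3.01, 3.01].

## Interface

Orientations are given as a unit quaternion [w, x, y, z].
In Python, from rig import bot gives the robot as it stands.
- The arm moves only by the tool jog_arm, never from a script. Its argument "commands" is a list of rows, each a list of 2 entries, a list of its own where there are three numbers: the shift along the tool's x, y, z in cm, then the turn, a rotation vector about the tool's x, y, z in rad. In form: [[[x, y, z], [rx, ry, rz]], ...]. A call has 1 to 10 rows; each row is the pose to reach, as a shift and turn from the pose commanded when the call began, along the tool's axes at that moment; what a row does not reach only later rows make up. A row lasts 1/10 s, in which the tool goes at most 50 mm and 8.59 degrees, less where a joint would pass 70% of its speed; a pose out of reach is approached as far as the arm can. A call with a gripper value outside its range is refused whole. "hand" is the closure, from 0 (fully open) to 1 (shut), set as the call begins (left out, the last holds). The fingers move at their own pace and stop on an object; "force" is the grip in N (left out, the last holds). Time passes only in rows, so rows that repeat a pose let the fingers close. It gives the time, the measured TCP pose, the force and the opening at its end, in the units of the state.
- bot.get_state(): the state, without advancing time (a new reading comes with each control period).
- bot.camera(name): name is "scene" or "top" or "wrist"; returns a dict with "image" (400x640x3 uint8, red, green, blue), "intrinsics" (3x3 intrinsics, pixels), "R" (3x3) and "t" (3): a world point X has camera coordinates R X + t; the wrist camera has in their place "mount" (4x4, takes a point from camera to tool coordinates, whose origin is the TCP and whose axes are the tool frame's). Camera axes: x right, y down, z forward; pixel columns grow to the right and rows downward; lengths in m; the calibration is good to about 2 mm. A picture is of the moment at which its call begins: read the wrist's pose just before it. There is no depth.
- bot.sign_off(): hands the job in, once; it reports no verdict.
The state is a dict: "time": time; "joint_positions": joint angles; "dq": joint speeds; "effort": joint torques, N m; "ee_pos": TCP position; "ee_rot": TCP orientation; "wrist_force": force on the tool from outside, world axes, zero at the start; "moment": the same for the moment, N m; "gripper_width": finger opening in m.
Only numpy, scipy, OpenCV 4.12 (cv2) and the standard library are available. Lean on these libraries where they do the work, as an engineer would, in place of code of your own. Each camera call takes 0.05 s, during which the arm holds its last target. There are 200 camera calls.

## Task

Pack the carrier with the three amber bottles: stand each upright in the holder of the same colour as its cap (green, blue, yellow). One holder is wrongly occupied by the red-capped amber bottle; take that one out and stand it in the steel return tray. Do not tip any bottle over, and leave the two white plastic look-alikes standing where they are.

Things in the scene. Friction and masses are not known exactly. Their poses are not given: they have to be found in the camera images.
- green_cap_bottle: Amber (dark brown) glass reagent bottle with a paper label and a green cap, standing loose on the bench. 48 mm diameter, 90 mm tall: straight body to 56 mm height, sloping shoulder to 66 mm, then a smooth green screw cap 32 mm in diameter from 66 to 90 mm height. Origin: centre of the underside, z up through the cap; its yaw means nothing. About 110 to 225 g. Belongs in the green holder.
- blue_cap_bottle: Amber (dark brown) glass reagent bottle with a paper label and a blue cap, standing loose on the bench. 48 mm diameter, 90 mm tall: straight body to 56 mm height, sloping shoulder to 66 mm, then a smooth blue screw cap 32 mm in diameter from 66 to 90 mm height. Origin: centre of the underside, z up through the cap; its yaw means nothing. About 110 to 225 g. Belongs in the blue holder.
- yellow_cap_bottle: Amber (dark brown) glass reagent bottle with a paper label and a yellow cap, standing loose on the bench. 48 mm diameter, 90 mm tall: straight body to 56 mm height, sloping shoulder to 66 mm, then a smooth yellow screw cap 32 mm in diameter from 66 to 90 mm height. Origin: centre of the underside, z up through the cap; its yaw means nothing. About 110 to 225 g. Belongs in the yellow holder.
- red_cap_bottle: Amber (dark brown) glass reagent bottle with a paper label and red cap, starting in any one of the three holders. 48 mm diameter, 90 mm tall: straight body to 56 mm height, sloping shoulder to 66 mm, then a smooth red screw cap 32 mm in diameter from 66 to 90 mm height. Origin: centre of the underside, z up through the cap; its yaw means nothing. About 110 to 225 g. Belongs in the return tray.
- white_bottle_blue_cap: Look-alike: opaque white plastic bottle, no label, with a blue cap, standing loose on the bench; stays where it is. 48 mm diameter, 90 mm tall: straight body to 56 mm height, sloping shoulder to 66 mm, then a smooth blue screw cap 32 mm in diameter from 66 to 90 mm height. Origin: centre of the underside, z up through the cap; its yaw means nothing. About 90 to 185 g. 
- white_bottle_green_cap: Look-alike: opaque white plastic bottle, no label, with a green cap, standing loose on the bench; stays where it is. 48 mm diameter, 90 mm tall: straight body to 56 mm height, sloping shoulder to 66 mm, then a smooth green screw cap 32 mm in diameter from 66 to 90 mm height. Origin: centre of the underside, z up through the cap; its yaw means nothing. About 90 to 185 g. 
- green_holder: Green square open cup fixed on the carrier: 74 x 74 mm, 26 mm high, walls and floor 4 mm. Origin: centre of its underside, 12 mm above the bench; axes along its sides. The three stand in a row along their y, 94 mm apart, in any order, on a fixed grey plate 100 x 300 x 12 mm with a wire handle 49 mm high across each end, 144 mm from the middle holder's centre.
- blue_holder: Blue square open cup fixed on the carrier: 74 x 74 mm, 26 mm high, walls and floor 4 mm. Origin: centre of its underside, 12 mm above the bench; axes along its sides. The three stand in a row along their y, 94 mm apart, in any order, on a fixed grey plate 100 x 300 x 12 mm with a wire handle 49 mm high across each end, 144 mm from the middle holder's centre.
- yellow_holder: Yellow square open cup fixed on the carrier: 74 x 74 mm, 26 mm high, walls and floor 4 mm. Origin: centre of its underside, 12 mm above the bench; axes along its sides. The three stand in a row along their y, 94 mm apart, in any order, on a fixed grey plate 100 x 300 x 12 mm with a wire handle 49 mm high across each end, 144 mm from the middle holder's centre.
- return_tray: Shallow square bright steel (pale grey) return tray fixed on the bench, 100 x 100 mm outside, 12 mm high, walls and floor 4 mm. Origin: centre of its underside, on the bench; the inner floor is 4 mm above it; axes along its sides.

How it is judged:
By the outcome, as a careful person would: the job done as asked, in the order asked, and still so for the second after the job is handed in, with the robot touching nothing.
It also fails if it takes over 112 s, if anything falls off the work surface, if the arm or the gripper's body presses on something with over 40 N, if the wrist force passes 120 N, or if a joint passes its speed limit or range.

## Working session

There is one attempt and no reset: what is moved stays moved. The work goes in short steps, Python scripts to look and compute and a tool call to move; the robot and the scene stay as the last step left them, time stands still between calls to the robot, and variables do not carry over. Pictures are saved under pics/ and viewed, about 12 in all and at most 16, crops included, and the job is handed in when it is done.

Besides the shell and the picture viewer there is one more tool, called after "Request:" as name(argument=value, ...) on one line, values as JSON. jog_arm: Moves the arm, as the interface text tells. Its arguments: {"type":"object","properties":{"commands":{"type":"array","items":{"type":"array"}},"hand":{"type":"number"},"force":{"type":"number"}},"required":["commands"]}

```bash
mkdir -p pics; python3 - <<'E'
from rig import bot
import cv2
s=bot.get_state(); print({k:s[k] for k in ('time','ee_pos','ee_rot','gripper_width')}, bot.pinch_z)
for n in ('scene','top'):
    c=bot.camera(n); cv2.imwrite(f'pics/{n}0.png',c['image'][:,:,::-1]); print(n,c['intrinsics'],c['R'],c['t'])
E
```

```text
{'time': 0.0, 'ee_pos': array([ 0.13927229, -0.60892174,  0.23069006]), 'ee_rot': array([-0.07888022, -0.70263703, -0.07974529,  0.70265198]), 'gripper_width': 0.08507197243327538} 0.0187
scene [[509.1258201    0.         314.34971259]
 [  0.         509.1258201  201.68104657]
 [  0.           0.           1.        ]] [[-0.86393787  0.50358751  0.00331255]
 [ 0.41114705  0.70911799 -0.57280867]
 [-0.29080828 -0.49350916 -0.81968241]] [ 0.42161817 -0.18698029  1.55490397]
top [[361.47564764   0.         318.67025075]
 [  0.         361.47564764 196.9417533 ]
 [  0.           0.           1.        ]] [[ 0.02166002 -0.99971592  0.00994596]
 [-0.99571777 -0.02246554 -0.089674  ]
 [ 0.08987197 -0.00796103 -0.99592151]] [-0.01368153  0.50486465  0.88404543]
```

View pics/top0.png

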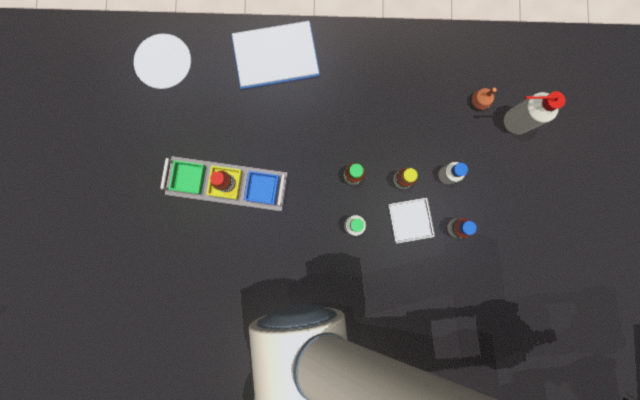

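View pics/scene0.png

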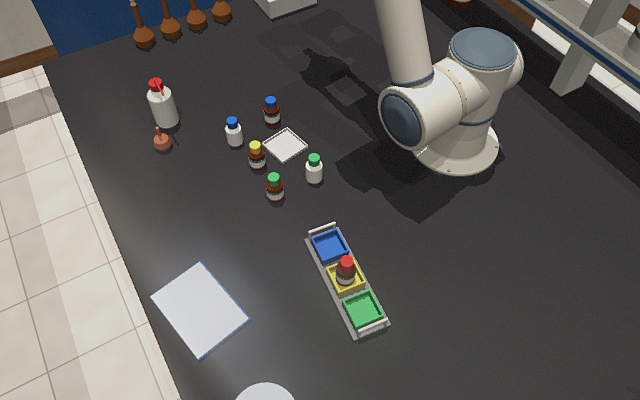

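Top view: green holder at (187,178), yellow at (224,182) with the red-capped bottle in it, blue at (262,187). Loose caps are amber-green (356,171), amber-yellow (410,175), amber-blue (469,228), white-blue (460,169) and white-green (357,226), with the tray at (411,220). The scene view agrees.

```bash
cat > h.py <<'E'
import numpy as np,cv2
from scipy.spatial.transform import Rotation
def Rq(q): return Rotation.from_quat(np.r_[q[1:],q[0]]).as_matrix()
def ray(K,R,t,uv,z):
    C=-R.T@t; d=R.T@np.linalg.solve(K,[uv[0],uv[1],1]); return (C+d*(z-C[2])/d[2])
HUE={'red':[(0,6),(174,180)],'yellow':[(24,34)],'green':[(45,80)],'blue':[(100,125)]}
def blobs(img,col,amin=20,smin=140,vmin=90):
    h=cv2.cvtColor(img,cv2.COLOR_RGB2HSV); m=0
    for a,b in HUE[col]: m=m|cv2.inRange(h,(a,smin,vmin),(b,255,255))
    n,l,st,c=cv2.connectedComponentsWithStats(m)
    return [(c[i].round(1),st[i],(l==i)) for i in range(1,n) if st[i,4]>=amin]
E
python3 - <<'E'
from h import *
from rig import bot
np.set_printoptions(precision=4,suppress=True)
s=bot.get_state(); print(Rq(s['ee_rot']))
for n in('top','scene'):
    im=cv2.imread(f'pics/{n}0.png')[:,:,::-1].copy(); c=bot.camera(n); K,R,t=c['intrinsics'],c['R'],c['t']
    for col in HUE:
        for ce,st,m in blobs(im,col,25):
            w=ray(K,R,t,ce,.085)
            if .1<np.hypot(*w[:2])<.95 : print(n,col,ce,st[2:],'z.085',w[:2],'z.038',ray(K,R,t,ce,.038)[:2], 'z.02', ray(K,R,t,ce,.02)[:2])
    # pale tray
    h=cv2.cvtColor(im,cv2.COLOR_RGB2HSV); m=cv2.inRange(h,(0,0,150),(180,50,255))
    k,l,st,c2=cv2.connectedComponentsWithStats(m)
    for i in range(1,k):
        if st[i,4]>300:
            w=ray(K,R,t,c2[i],.008); r=cv2.minAreaRect(np.argwhere(l==i)[:,::-1].astype(np.float32))
            if np.hypot(*w[:2])<.9: print(n,'pale',c2[i],st[i],w[:2],[ray(K,R,t,p,.012)[:2] for p in cv2.boxPoints(r)])
E
```

```text
[[-0.0002  0.2229 -0.9748]
 [ 0.0011 -0.9748 -0.2229]
 [-1.     -0.0011 -0.0001]]
top red [551.7 100.1] [ 40  20 354] z.085 [ 0.7463 -0.5583] z.038 [ 0.7643 -0.5897] z.02 [ 0.7713 -0.6018]
top red [218.  178.5] [ 15  14 178] z.085 [0.5374 0.2344] z.038 [0.5438 0.2473] z.02 [0.5462 0.2522]
top yellow [225.9 183.7] [ 35  33 448] z.085 [0.5256 0.2155] z.038 [0.5313 0.2272] z.02 [0.5335 0.2317]
top yellow [409.6 174.9] [ 14  15 163] z.085 [ 0.5564 -0.2149] z.038 [ 0.5638 -0.2272] z.02 [ 0.5666 -0.2319]
top green [185.3 176.6] [ 34  31 672] z.085 [0.5401 0.3109] z.038 [0.5467 0.328 ] z.02 [0.5492 0.3346]
top blue [460.4 169.1] [ 15  14 148] z.085 [ 0.573  -0.3352] z.038 [ 0.5813 -0.3542] z.02 [ 0.5845 -0.3615]
top blue [261.4 187.6] [ 34  32 875] z.085 [0.5183 0.1323] z.038 [0.5236 0.1394] z.02 [0.5257 0.1422]
top blue [468.7 227.4] [ 15  14 161] z.085 [ 0.4361 -0.3527] z.038 [ 0.4368 -0.3727] z.02 [ 0.4371 -0.3803]
top pale [274.677   53.1104] [ 232   21   87   66 4266] [0.8851 0.1218] [array([0.9353, 0.2375]), array([0.9781, 0.0323]), array([0.8318, 0.0048]), array([0.7903, 0.2074])]
to
[... 1894 characters left out ...]
 pale [284.3866 144.5515] [262 127  46  35 776] [ 0.4548 -0.2361] [array([ 0.5116, -0.2763]), array([ 0.3909, -0.304 ]), array([ 0.3967, -0.1977]), array([ 0.5132, -0.1741])]
scene pale [470.6672 158.7241] [ 429  126   70   49 1178] [0.0052 0.0882] [array([0.1285, 0.0444]), array([-0.1311,  0.0184]), array([-0.0995,  0.1304]), array([0.1483, 0.1494])]
scene pale [331.793  291.7293] [305 239  52 101 314] [0.5818 0.2464] [array([0.5691, 0.084 ]), array([0.5521, 0.0839]), array([0.5865, 0.3768]), array([0.6015, 0.3759])]
scene pale [198.6317 309.0999] [ 151  261   98   98 4893] [0.8838 0.1237] [array([0.9759, 0.0345]), array([ 0.8242, -0.0053]), array([0.7905, 0.209 ]), array([0.9332, 0.2363])]
```

```bash
cat >> h.py <<'E'
YAW=np.arctan2(-.12,.993)
def go(s,*targets,yaw=YAW):
    R0=Rq(s['ee_rot']); y=np.array([np.cos(yaw),np.sin(yaw),0]); x=np.array([0,0,-1.]); Rt=np.c_[x,y,np.cross(x,y)]
    print('turn',Rotation.from_matrix(R0.T@Rt).as_rotvec().round(3))
    for w in targets: print(w,'-> cm',(100*R0.T@(np.array(w)-s['ee_pos'])).round(2))
E
python3 - <<'E'
from h import *
from rig import bot
np.set_printoptions(precision=4,suppress=True)
go(bot.get_state(),(.45,-.35,.231),(.537,.233,.231))
im=cv2.imread('pics/top0.png')[:,:,::-1].copy(); c=bot.camera('top')
h=cv2.cvtColor(im,cv2.COLOR_RGB2HSV)
for p in((356,171),(357,226),(410,175)): print(h[p[1],p[0]])
HUE['green']=[(45,85)]
for col in('green','yellow'):
  for ce,st,m in blobs(im,col,25): print(col,ce,st,ray(c['intrinsics'],c['R'],c['t'],ce,.082)[:2])
E
```

```text
turn [-1.226 -0.     0.001]
(0.45, -0.35, 0.231) -> cm [  0.01 -18.33 -36.06]
(0.537, 0.233, 0.231) -> cm [  0.05 -73.22 -57.54]
[ 69 136 215]
[ 69 134 217]
[ 30 160 223]
green [185.3 176.6] [170 162  34  31 672] [0.5406 0.312 ]
yellow [225.9 183.7] [207 166  35  33 448] [0.526  0.2162]
yellow [409.6 174.9] [403 168  14  15 163] [ 0.5568 -0.2157]
```

Request:
jog_arm(commands=[[[0,-18.3,-36],[-1.226,0,0]],[[0,-18.3,-36],[-1.226,0,0]],[[0,-18.3,-36],[-1.226,0,0]],[[0,-18.3,-36],[-1.226,0,0]],[[0,-18.3,-36],[-1.226,0,0]],[[0,-18.3,-36],[-1.226,0,0]],[[0,-18.3,-36],[-1.226,0,0]],[[0,-18.3,-36],[-1.226,0,0]],[[0,-18.3,-36],[-1.226,0,0]],[[0,-23,-38],[-1.226,0,0]]], hand=0, force=60)

```text
time: 1.25
ee_pos: [0.4594, -0.3036, 0.2311]
ee_rot: [-0.47, -0.529, -0.468, 0.529]
wrist_force: [1.6, 0.1, 0.9]
gripper_width: 0.0853
```

```bash
python3 - <<'E'
from h import *
from rig import bot
np.set_printoptions(precision=4,suppress=True)
s=bot.get_state();print(s['time'],s['ee_pos'],s['dq'])
go(s,(.53,.16,.25),(.537,.233,.25))
im=cv2.imread('pics/top0.png')[:,:,::-1].copy(); c=bot.camera('top')
for ce,st,m in blobs(im,'green',25,110): print(ce,st,ray(c['intrinsics'],c['R'],c['t'],ce,.082)[:2])
E
```

```text
1.25 [ 0.4594 -0.3036  0.2311] [ 0.8031 -0.3333  0.5836  0.022  -0.2205  0.8558]
turn [ 0.     0.002 -0.001]
(0.53, 0.16, 0.25) -> cm [ -1.98   1.45 -46.86]
(0.537, 0.233, 0.25) -> cm [ -1.99   1.27 -54.2 ]
[186.8 177. ] [169 161  36  33 926] [0.5397 0.3084]
[355.7 170.3] [349 163  14  15 161] [ 0.5648 -0.0881]
[356.5 224.8] [351 219  12  12 119] [ 0.4365 -0.0916]
```

Request:
jog_arm(commands=[[[-2,1.4,-47],[0,0,0]],[[-2,1.4,-47],[0,0,0]],[[-2,1.4,-47],[0,0,0]],[[-2,1.4,-47],[0,0,0]],[[-2,1.4,-47],[0,0,0]],[[-2,1.4,-47],[0,0,0]],[[-2,1.4,-47],[0,0,0]],[[-2,1.4,-47],[0,0,0]],[[-2,1.4,-47],[0,0,0]],[[-2,1.4,-47],[0,0,0]]])

```text
time: 2.3
ee_pos: [0.5286, 0.167, 0.2514]
ee_rot: [0.47, 0.529, 0.47, -0.528]
wrist_force: [0.2, -0.4, 0.3]
gripper_width: 0.0855
```

```bash
python3 - <<'E'
from h import *
from rig import bot
np.set_printoptions(precision=4,suppress=True)
s=bot.get_state();print(s['time'],s['ee_pos'],s['dq'])
c=bot.camera('wrist'); cv2.imwrite('pics/w1.png',c['image'][:,:,::-1]); print(c['intrinsics'],c['mount'])
E
```

```text
2.3 [0.5286 0.167  0.2514] [ 0.3081  0.108  -0.1913 -0.0176  0.0962  0.3015]
[[289.5215   0.     322.6993]
 [  0.     289.5215 198.8894]
 [  0.       0.       1.    ]] [[-0.0003 -0.2998  0.954  -0.1431]
 [ 1.      0.0003  0.0004  0.0011]
 [-0.0004  0.954   0.2998 -0.0765]
 [ 0.      0.      0.      1.    ]]
```

View pics/w1.png

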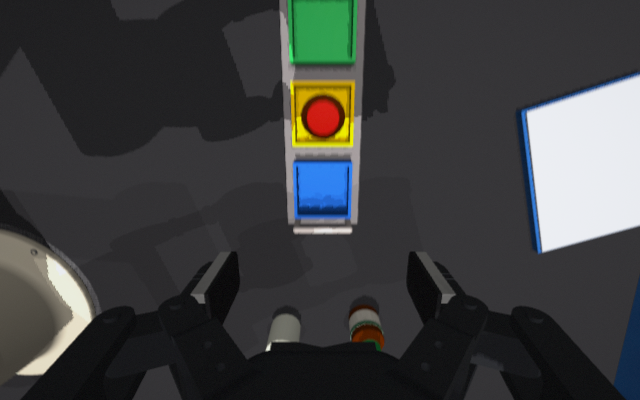

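Wrist view: the carrier is aligned with the tool axes. Green holder at (322,30), red cap at (322,117) in the yellow holder, blue at (322,188).

```bash
cat >> h.py <<'E'
def wcam(s,c):
    R=Rq(s['ee_rot']); M=c['mount']; Rw=R@M[:3,:3]; C=R@M[:3,3]+s['ee_pos']
    return c['intrinsics'],Rw.T,-Rw.T@C
E
python3 - <<'E'
from h import *
from rig import bot
np.set_printoptions(precision=4,suppress=True)
s=bot.get_state();print(s['ee_pos'])
c=bot.camera('wrist'); im=np.ascontiguousarray(c['image']); K,R,t=wcam(s,c)
for ce,st,m in blobs(im,'red',300): print('red',ce,st,ray(K,R,t,ce,.105)[:2])
for col in('yellow','blue','green'):
  for ce,st,m in blobs(im,col,800,110,60):
    x,y,w,h=st[:4]; print(col,st,[ray(K,R,t,p,.038)[:2] for p in((x,y),(x+w,y+h),(x+w/2,y+h/2))])
s=bot.get_state();go(s,(.537,.233,.13),(.537,.233,.041))
E
```

```text
[0.5288 0.1682 0.2514]
red [322.5 121.4] [306 105  34  34 900] [0.5375 0.2318]
yellow [ 290   85   64   65 2394] [array([0.5048, 0.2735]), array([0.5715, 0.1908]), array([0.5371, 0.2335])]
blue [ 517   75  123  181 1061] [array([0.7631, 0.2538]), array([ 0.9503, -0.    ]), array([0.8478, 0.1389])]
blue [ 293  163   59   59 3370] [array([0.4949, 0.1837]), array([0.5609, 0.0966]), array([0.5268, 0.1415])]
blue [ 613  274   27  126 1815] [array([ 0.9184, -0.0247]), array([ 1.0056, -0.2738]), array([ 0.9585, -0.1393])]
green [ 288    0   69   68 4507] [array([0.5154, 0.3571]), array([0.5827, 0.2824]), array([0.548 , 0.3209])]
turn [ 0.003 -0.    -0.   ]
(0.537, 0.233, 0.13) -> cm [12.13  0.05 -6.74]
(0.537, 0.233, 0.041) -> cm [21.03  0.05 -6.74]
```

Request:
jog_arm(commands=[[[2,0.1,-4],[0,0,0]],[[5,0.1,-6.6],[0,0,0]],[[8,0.1,-6.6],[0,0,0]],[[12,0.1,-6.6],[0,0,0]],[[15,0.1,-6.6],[0,0,0]],[[18,0.1,-6.6],[0,0,0]],[[20,0.1,-6.6],[0,0,0]],[[21,0.1,-6.6],[0,0,0]],[[21,0.1,-6.6],[0,0,0]]])

```text
time: 3.3
ee_pos: [0.5369, 0.2281, 0.0404]
ee_rot: [-0.469, -0.529, -0.469, 0.53]
wrist_force: [-0.1, -0.1, 0.5]
gripper_width: 0.0854
```

Request:
jog_arm(commands=[[[0,0,0],[0,0,0]],[[0,0,0],[0,0,0]],[[0,0,0],[0,0,0]],[[0,0,0],[0,0,0]],[[0,0,0],[0,0,0]],[[0,0,0],[0,0,0]],[[0,0,0],[0,0,0]],[[0,0,0],[0,0,0]]], hand=1, force=50)

```text
time: 4.1
ee_pos: [0.538, 0.2291, 0.0427]
ee_rot: [0.469, 0.53, 0.469, -0.528]
wrist_force: [-1.6, -1.7, 12.6]
gripper_width: 0.0466
```

Request:
jog_arm(commands=[[[-1,0,0],[0,0,0]],[[-4,0,0],[0,0,0]],[[-8,0,0],[0,0,0]],[[-11,0,0],[0,0,0]],[[-12,0,2],[0,0,0]],[[-12,-0.4,6],[0,0,0]],[[-12,-0.6,10],[0,0,0]],[[-12,-0.8,14],[0,0,0]],[[-12,-1.1,18],[0,0,0]],[[-12,-1.3,22],[0,0,0]]])

```text
time: 5.1
ee_pos: [0.4975, 0.0107, 0.1622]
ee_rot: [0.469, 0.529, 0.469, -0.529]
wrist_force: [1.2, -0.0, -1.8]
gripper_width: 0.0467
```

Request:
jog_arm(commands=[[[0,-0.3,4],[0,0,0]],[[0,-0.5,8],[0,0,0]],[[0,-0.7,12],[0,0,0]],[[0,-0.9,16],[0,0,0]],[[0,-1.1,20],[0,0,0]],[[0,-1.3,23],[0,0,0]],[[0,-1.4,25],[0,0,0]],[[0,-1.5,25.7],[0,0,0]],[[0,-1.5,25.7],[0,0,0]],[[0,-1.5,25.7],[0,0,0]]])

```text
time: 6.1
ee_pos: [0.4525, -0.2405, 0.1616]
ee_rot: [0.469, 0.529, 0.469, -0.529]
wrist_force: [-0.5, 0.1, -1.8]
gripper_width: 0.0464
```

```bash
python3 - <<'E'
from h import *
from rig import bot
np.set_printoptions(precision=4,suppress=True)
s=bot.get_state();print(s['time'],s['ee_pos'],s['dq'],s['gripper_width'])
go(s,(.453,-.241,.031))
c=bot.camera('wrist'); cv2.imwrite('pics/w2.png',c['image'][:,:,::-1])
E
```

```text
6.1 [ 0.4525 -0.2405  0.1616] [ 0.0126  0.0009  0.0029 -0.001  -0.0023  0.0003] 0.04638273546366403
turn [ 0. -0. -0.]
(0.453, -0.241, 0.031) -> cm [13.06  0.06  0.05]
```

View pics/w2.png

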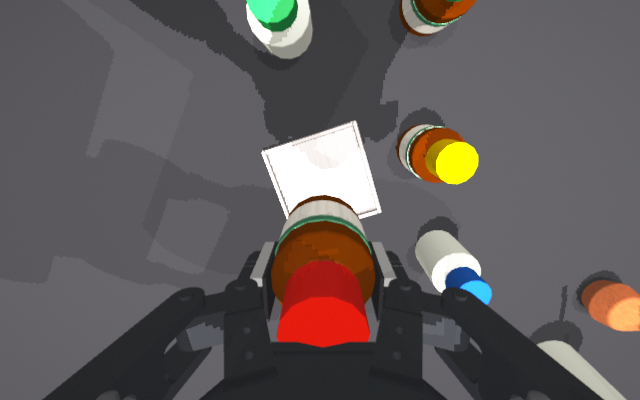

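Red bottle held upright; tray directly beneath at about (322,170); yellow bottle at (440,155) clear of the fingers.

Request:
jog_arm(commands=[[[4,0.05,0],[0,0,0]],[[8,0.05,0],[0,0,0]],[[11,0.05,0],[0,0,0]],[[12,0.05,0],[0,0,0]],[[12.5,0.05,0],[0,0,0]],[[12.8,0.05,0],[0,0,0]],[[12.9,0.05,0],[0,0,0]],[[13,0.05,0],[0,0,0]],[[13,0.05,0],[0,0,0]],[[13,0.05,0],[0,0,0]]])

```text
time: 7.15
ee_pos: [0.4532, -0.2415, 0.0317]
ee_rot: [0.469, 0.529, 0.469, -0.529]
wrist_force: [-0.2, 0.8, -1.1]
gripper_width: 0.0461
```

Request:
jog_arm(commands=[[[0.1,0,0],[0,0,0]],[[0.1,0,0],[0,0,0]],[[0.1,0,0],[0,0,0]]])

```text
time: 7.45
ee_pos: [0.4531, -0.2415, 0.0307]
ee_rot: [0.469, 0.529, 0.469, -0.529]
wrist_force: [-1.7, -0.4, 7.6]
gripper_width: 0.0467
```

Request:
jog_arm(commands=[[[0,0,0],[0,0,0]],[[0,0,0],[0,0,0]],[[0,0,0],[0,0,0]],[[0,0,0],[0,0,0]],[[0,0,0],[0,0,0]],[[0,0,0],[0,0,0]],[[-3,0,0],[0,0,0]],[[-7,0,0],[0,0,0]],[[-12,0,0],[0,0,0]],[[-17,0,0],[0,0,0]]], hand=0)

```text
time: 8.45
ee_pos: [0.4524, -0.241, 0.202]
ee_rot: [-0.469, -0.529, -0.469, 0.529]
wrist_force: [1.0, -0.3, -0.7]
gripper_width: 0.0851
```

```bash
python3 - <<'E'
from h import *
from rig import bot
np.set_printoptions(precision=4,suppress=True)
s=bot.get_state();print(s['time'],s['ee_pos'])
go(s,(.563,-.091,.2),(.563,-.16,.2))
c=bot.camera('wrist'); cv2.imwrite('pics/w3.png',c['image'][:,:,::-1]); K,R,t=wcam(s,c);im=np.ascontiguousarray(c['image'])
for col in HUE:
  for ce,st,m in blobs(im,col,200,110): print(col,ce,st,ray(K,R,t,ce,.085)[:2])
E
```

```text
8.45 [ 0.4524 -0.241   0.202 ]
turn [ 0.    -0.     0.001]
(0.563, -0.091, 0.2) -> cm [  0.2    9.18 -16.21]
(0.563, -0.16, 0.2) -> cm [ 0.19 10.01 -9.36]
red [323.5 192.1] [ 305  173   37   41 1076] [ 0.4545 -0.2398]
yellow [437.7 154.3] [ 415  136   46   39 1398] [ 0.5605 -0.2169]
green [278.7  17. ] [ 255    0   46   40 1422] [ 0.4365 -0.0933]
green [440.   5.] [422   0  40  14 374] [ 0.5624 -0.1002]
blue [456.6 267.4] [435 252  40  38 548] [ 0.5794 -0.335 ]
blue [319.8 298.2] [304 279  32  41 720] [ 0.4368 -0.355 ]
```

View pics/w3.png

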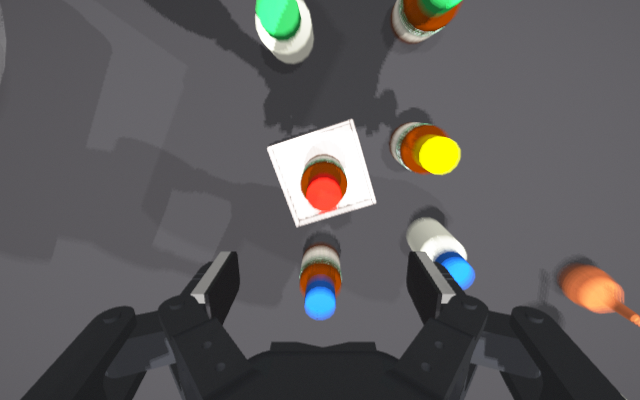

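Red stands upright in the tray (323,190); all the others undisturbed.

Request:
jog_arm(commands=[[[0,2.5,-3],[0,0,0]],[[0,5,-6],[0,0,0]],[[0,8,-9],[0,0,0]],[[0,9.7,-11],[0,0,0]],[[0,9.7,-11],[0,0,0]],[[0,9.7,-11],[0,0,0]]])

```text
time: 9.1
ee_pos: [0.5623, -0.1433, 0.1999]
ee_rot: [-0.469, -0.529, -0.47, 0.529]
wrist_force: [-0.4, -0.2, -0.2]
gripper_width: 0.0851
```

```bash
cat >meas.py <<'E'
import sys
from h import *
from rig import bot
np.set_printoptions(precision=4,suppress=True)
def look(col,z=.085,extra=[]):
    s=bot.get_state();print(s['time'],s['ee_pos'])
    c=bot.camera('wrist'); K,R,t=wcam(s,c);im=np.ascontiguousarray(c['image'])
    for ce,st,m in blobs(im,col,200,110):
        # top disc: circle of 32 mm; report centroid on z and also extents
        x,y,w,h=st[:4]; p=ray(K,R,t,ce,z); print(col,ce,st,p[:2],'wid',np.linalg.norm(ray(K,R,t,(x,ce[1]),z)-ray(K,R,t,(x+w,ce[1]),z)))
        go(s,(p[0],p[1],.026))
look(sys.argv[1])
E
python3 meas.py green
```

```text
9.1 [ 0.5623 -0.1433  0.1999]
green [317.1 134.3] [ 299  116   37   38 1095] [ 0.5651 -0.0888] wid 0.03230407745935137
turn [0.001 0.    0.001]
(np.float64(0.565088626326174), np.float64(-0.0888354387872079), 0.026) -> cm [17.39 -0.36 -5.45]
green [177.2 155.2] [ 155  137   46   38 1354] [ 0.4389 -0.0922] wid 0.04104361574650003
turn [0.001 0.    0.001]
(np.float64(0.4388910235501122), np.float64(-0.09222367214666187), 0.026) -> cm [ 17.4  -12.85  -3.61]
```

Request:
jog_arm(commands=[[[2,-0.3,-4],[0,0,0]],[[5,-0.4,-5.5],[0,0,0]],[[8,-0.4,-5.5],[0,0,0]],[[12,-0.4,-5.5],[0,0,0]],[[15,-0.4,-5.5],[0,0,0]],[[17,-0.4,-5.5],[0,0,0]],[[17.4,-0.4,-5.5],[0,0,0]],[[17.4,-0.4,-5.5],[0,0,0]],[[17.4,-0.4,-5.5],[0,0,0]]])

```text
time: 10.05
ee_pos: [0.5655, -0.0892, 0.0275]
ee_rot: [0.469, 0.53, 0.469, -0.529]
wrist_force: [-0.3, -0.7, 0.3]
gripper_width: 0.0856
```

Request:
jog_arm(commands=[[[0,0,0],[0,0,0]],[[0,0,0],[0,0,0]],[[0,0,0],[0,0,0]],[[0,0,0],[0,0,0]],[[0,0,0],[0,0,0]],[[0,0,0],[0,0,0]],[[0,0,0],[0,0,0]],[[0,0,0],[0,0,0]]], hand=1, force=50)

```text
time: 10.85
ee_pos: [0.5654, -0.0887, 0.0272]
ee_rot: [0.469, 0.529, 0.469, -0.529]
wrist_force: [-3.2, 0.6, 13.4]
gripper_width: 0.0464
```

Request:
jog_arm(commands=[[[-2,0,0],[0,0,0]],[[-6,0,0],[0,0,0]],[[-10,0,0],[0,0,0]],[[-13,0,-1],[0,0,0]],[[-13.5,-0.6,-4],[0,0,0]],[[-13.5,-1.3,-8],[0,0,0]],[[-13.5,-2,-12],[0,0,0]],[[-13.5,-2.6,-16],[0,0,0]],[[-13.5,-3.2,-20],[0,0,0]],[[-13.5,-3.9,-24],[0,0,0]]])

```text
time: 11.85
ee_pos: [0.5548, 0.1559, 0.1616]
ee_rot: [0.469, 0.529, 0.469, -0.529]
wrist_force: [0.8, 0.2, -0.5]
gripper_width: 0.0465
```

Request:
jog_arm(commands=[[[0,-0.7,-4],[0,0,0]],[[0,-1.4,-8],[0,0,0]],[[0,-2,-12],[0,0,0]],[[0,-2.5,-15],[0,0,0]],[[0,-2.8,-16.7],[0,0,0]],[[0,-2.8,-17.1],[0,0,0]],[[0,-2.8,-17.1],[0,0,0]],[[0,-2.8,-17.1],[0,0,0]]])

```text
time: 12.65
ee_pos: [0.5479, 0.3262, 0.1613]
ee_rot: [-0.469, -0.529, -0.469, 0.529]
wrist_force: [-0.2, -0.9, -1.4]
gripper_width: 0.0467
```

```bash
python3 - <<'E'
from h import *
from rig import bot
np.set_printoptions(precision=4,suppress=True)
s=bot.get_state();print(s['time'],s['ee_pos'],s['dq'],s['gripper_width'],s['wrist_force'])
go(s,(.548,.327,.0435))
c=bot.camera('wrist'); cv2.imwrite('pics/w4.png',c['image'][:,:,::-1])
E
```

```text
12.65 [0.5479 0.3262 0.1613] [-0.0055 -0.0022  0.0026  0.0017 -0.0002  0.0039] 0.04672555141167786 [-0.1717 -0.9484 -1.4499]
turn [-0.001  0.     0.   ]
(0.548, 0.327, 0.0435) -> cm [11.78  0.01 -0.09]
```

View pics/w4.png

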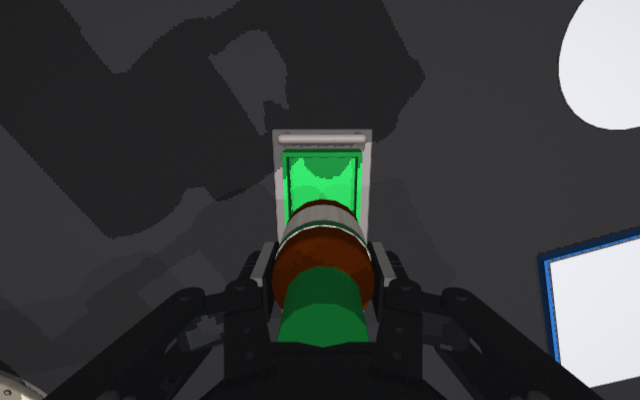

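The green bottle is held upright, centred over the green holder (322,190).

Request:
jog_arm(commands=[[[4,0,0],[0,0,0]],[[8,0,0],[0,0,0]],[[10,0,0],[0,0,0]],[[11,0,0],[0,0,0]],[[11.5,0,0],[0,0,0]],[[11.7,0,0],[0,0,0]],[[11.8,0,0],[0,0,0]],[[11.8,0,0],[0,0,0]],[[11.8,0,0],[0,0,0]]])

```text
time: 13.6
ee_pos: [0.5481, 0.3276, 0.044]
ee_rot: [0.469, 0.529, 0.469, -0.529]
wrist_force: [0.3, 0.1, -1.2]
gripper_width: 0.0466
```

Request:
jog_arm(commands=[[[0.08,0,0],[0,0,0]],[[0.08,0,0],[0,0,0]]])

```text
time: 13.8
ee_pos: [0.548, 0.3276, 0.0433]
ee_rot: [0.469, 0.529, 0.469, -0.529]
wrist_force: [-1.3, -1.0, 7.3]
gripper_width: 0.0466
```

Request:
jog_arm(commands=[[[0,0,0],[0,0,0]],[[0,0,0],[0,0,0]],[[0,0,0],[0,0,0]],[[0,0,0],[0,0,0]],[[0,0,0],[0,0,0]],[[0,0,0],[0,0,0]],[[-3,0,0],[0,0,0]],[[-7,0,0],[0,0,0]],[[-11,0,0],[0,0,0]],[[-15.6,0,0],[0,0,0]]], hand=0)

```text
time: 14.8
ee_pos: [0.5471, 0.3271, 0.1994]
ee_rot: [-0.469, -0.529, -0.469, 0.53]
wrist_force: [0.8, 0.6, -0.2]
gripper_width: 0.085
```

Request:
jog_arm(commands=[[[0,-0.2,5],[0,0,0]],[[0,-0.4,10],[0,0,0]],[[0,-0.6,15],[0,0,0]],[[0,-0.8,20],[0,0,0]],[[0,-1,25],[0,0,0]],[[0,-1.2,30],[0,0,0]],[[0,-1.4,35],[0,0,0]],[[0,-1.6,40],[0,0,0]],[[0,-1.8,45],[0,0,0]],[[0,-2,50],[0,0,0]]])

```text
time: 15.8
ee_pos: [0.4674, -0.1682, 0.1987]
ee_rot: [0.469, 0.529, 0.469, -0.529]
wrist_force: [1.0, 0.7, 1.3]
gripper_width: 0.085
```

Request:
jog_arm(commands=[[[0,-0.2,5],[0,0,0]],[[0,-0.5,10],[0,0,0]],[[0,-0.7,15],[0,0,0]],[[0,-0.8,19],[0,0,0]],[[0,-0.8,19],[0,0,0]],[[0,-0.8,19],[0,0,0]]])

```text
time: 16.4
ee_pos: [0.4369, -0.3545, 0.1982]
ee_rot: [0.468, 0.53, 0.469, -0.529]
wrist_force: [-0.3, 0.5, -0.1]
gripper_width: 0.0851
```

```bash
python3 - <<'E'
from h import *
from rig import bot
np.set_printoptions(precision=4,suppress=True)
s=bot.get_state();print(s['time'],s['ee_pos'],s['dq'])
go(s,(.437,-.355,.0265))
c=bot.camera('scene'); cv2.imwrite('pics/s5.png',c['image'][:,:,::-1])
E
```

```text
16.4 [ 0.4369 -0.3545  0.1982] [ 0.0364 -0.0157  0.0225  0.0022 -0.      0.0075]
turn [-0.002 -0.     0.   ]
(0.437, -0.355, 0.0265) -> cm [17.17  0.02  0.06]
```

View pics/s5.png

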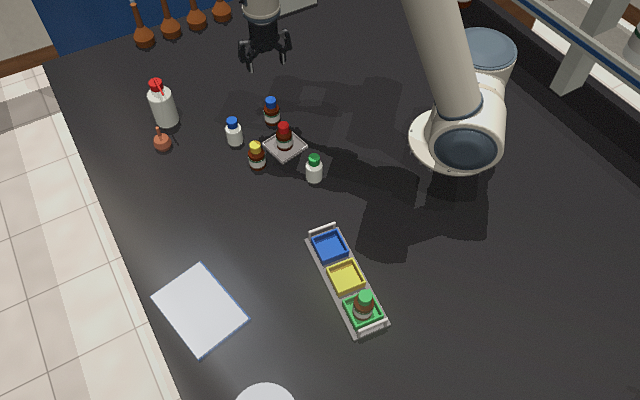

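Green stands upright in the green holder (364,305); red upright in the tray (285,135). The gripper hangs above the amber blue-capped bottle (270,105).

Request:
jog_arm(commands=[[[3,0,0],[0,0,0]],[[7,0,0],[0,0,0]],[[11,0,0.1],[0,0,0]],[[15,0,0.1],[0,0,0]],[[16.8,0,0.1],[0,0,0]],[[17.1,0,0.1],[0,0,0]],[[17.1,0,0.1],[0,0,0]]])

```text
time: 17.15
ee_pos: [0.4376, -0.354, 0.0277]
ee_rot: [0.469, 0.529, 0.47, -0.529]
wrist_force: [1.4, -0.9, 0.0]
gripper_width: 0.0851
```

Request:
jog_arm(commands=[[[0,0,0],[0,0,0]],[[0,0,0],[0,0,0]],[[0,0,0],[0,0,0]],[[0,0,0],[0,0,0]],[[0,0,0],[0,0,0]],[[0,0,0],[0,0,0]],[[0,0,0],[0,0,0]],[[0,0,0],[0,0,0]]], hand=1, force=50)

```text
time: 17.95
ee_pos: [0.4377, -0.3552, 0.0289]
ee_rot: [0.47, 0.529, 0.468, -0.529]
wrist_force: [-1.2, 3.5, 15.8]
gripper_width: 0.0468
```

Request:
jog_arm(commands=[[[-2,0,0],[0,0,0]],[[-6,0,0],[0,0,0]],[[-10,0,0],[0,0,0]],[[-13.5,0,-0.5],[0,0,0]],[[-14.5,0.2,-3],[0,0,0]],[[-14.5,0.4,-7],[0,0,0]],[[-14.5,0.6,-11],[0,0,0]],[[-14.5,0.8,-15],[0,0,0]],[[-14.5,1.1,-19],[0,0,0]],[[-14.5,1.3,-23],[0,0,0]]])

```text
time: 18.95
ee_pos: [0.4778, -0.1266, 0.173]
ee_rot: [0.469, 0.529, 0.469, -0.529]
wrist_force: [1.9, 0.1, -2.1]
gripper_width: 0.0466
```

Request:
jog_arm(commands=[[[0,0.2,-4],[0,0,0]],[[0,0.5,-8],[0,0,0]],[[0,0.7,-12],[0,0,0]],[[0,1,-16],[0,0,0]],[[0,1.3,-20],[0,0,0]],[[0,1.5,-24],[0,0,0]],[[0,1.6,-26.5],[0,0,0]],[[0,1.6,-27.3],[0,0,0]],[[0,1.6,-27.3],[0,0,0]],[[0,1.6,-27.3],[0,0,0]]])

```text
time: 19.95
ee_pos: [0.526, 0.1402, 0.1726]
ee_rot: [-0.469, -0.529, -0.469, 0.529]
wrist_force: [-0.3, -0.1, -1.7]
gripper_width: 0.0465
```

```bash
python3 - <<'E'
from h import *
from rig import bot
np.set_printoptions(precision=4,suppress=True)
s=bot.get_state();print(s['time'],s['ee_pos'],s['dq'],s['gripper_width'],s['wrist_force'])
go(s,(.5265,.140,.0445))
c=bot.camera('wrist'); cv2.imwrite('pics/w6.png',c['image'][:,:,::-1])
E
```

```text
19.95 [0.526  0.1402 0.1726] [-0.0156 -0.0008  0.0024  0.0002 -0.0001  0.0025] 0.04651497171915347 [-0.2763 -0.1305 -1.725 ]
turn [0. 0. 0.]
(0.5265, 0.14, 0.0445) -> cm [12.81  0.05  0.01]
```

View pics/w6.png

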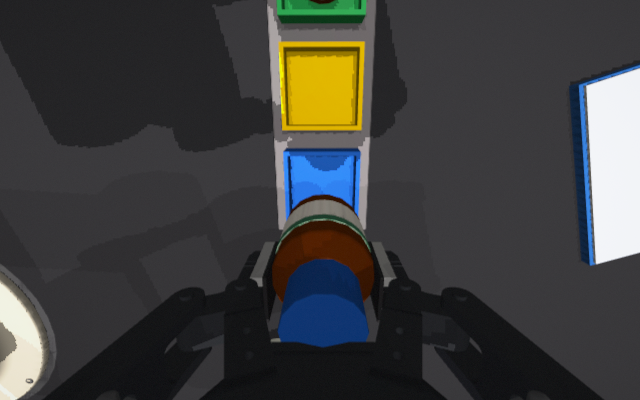

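Blue bottle held upright, centred over the blue holder (322,185); the yellow holder (322,87) is empty.

Request:
jog_arm(commands=[[[4,0,0],[0,0,0]],[[8,0,0],[0,0,0]],[[11,0,0],[0,0,0]],[[12,0,0],[0,0,0]],[[12.5,0,0],[0,0,0]],[[12.7,0,0],[0,0,0]],[[12.8,0,0],[0,0,0]],[[12.8,0,0],[0,0,0]],[[12.8,0,0],[0,0,0]]])

```text
time: 20.9
ee_pos: [0.5267, 0.1411, 0.0453]
ee_rot: [0.469, 0.529, 0.469, -0.529]
wrist_force: [-0.2, -0.5, -2.0]
gripper_width: 0.0466
```

Request:
jog_arm(commands=[[[0.1,0,0],[0,0,0]],[[0.1,0,0],[0,0,0]],[[0.1,0,0],[0,0,0]]])

```text
time: 21.2
ee_pos: [0.5267, 0.1412, 0.0449]
ee_rot: [0.469, 0.53, 0.469, -0.529]
wrist_force: [-5.3, -1.0, 21.0]
gripper_width: 0.0466
```

Request:
jog_arm(commands=[[[0,0,0],[0,0,0]],[[0,0,0],[0,0,0]],[[0,0,0],[0,0,0]],[[0,0,0],[0,0,0]],[[0,0,0],[0,0,0]],[[0,0,0],[0,0,0]],[[-3,0,0],[0,0,0]],[[-7,0,0],[0,0,0]],[[-11,0,0],[0,0,0]],[[-15.6,0,0],[0,0,0]]], hand=0)

```text
time: 22.2
ee_pos: [0.5256, 0.1409, 0.2005]
ee_rot: [-0.469, -0.529, -0.469, 0.53]
wrist_force: [0.7, -0.4, 0.7]
gripper_width: 0.0856
```

Request:
jog_arm(commands=[[[0,1,5],[0,0,0]],[[0,2,10],[0,0,0]],[[0,3,15],[0,0,0]],[[0,4,20],[0,0,0]],[[0,5,25],[0,0,0]],[[0,6,30],[0,0,0]],[[0,7,35],[0,0,0]],[[0,8,40.4],[0,0,0]],[[0,8,40.4],[0,0,0]],[[0,8,40.4],[0,0,0]]])

```text
time: 23.2
ee_pos: [0.5571, -0.2716, 0.1991]
ee_rot: [-0.468, -0.53, -0.468, 0.53]
wrist_force: [-1.1, -0.5, -0.1]
gripper_width: 0.0855
```

```bash
python3 meas.py yellow
```

```text
23.2 [ 0.5571 -0.2716  0.1991]
yellow [313.4 132.4] [ 295  114   37   38 1094] [ 0.5571 -0.2151] wid 0.032130583621364575
turn [-0.002  0.     0.   ]
(np.float64(0.5571098929021212), np.float64(-0.21505593496764455), 0.026) -> cm [17.31 -0.68 -5.62]
```

Request:
jog_arm(commands=[[[1,-0.5,-4],[0,0,0]],[[4,-0.7,-5.6],[0,0,0]],[[8,-0.7,-5.6],[0,0,0]],[[12,-0.7,-5.6],[0,0,0]],[[15,-0.7,-5.6],[0,0,0]],[[17,-0.7,-5.6],[0,0,0]],[[17.2,-0.7,-5.6],[0,0,0]],[[17.2,-0.7,-5.6],[0,0,0]],[[17.2,-0.7,-5.6],[0,0,0]]])

```text
time: 24.15
ee_pos: [0.5578, -0.2129, 0.0289]
ee_rot: [0.47, 0.529, 0.469, -0.529]
wrist_force: [-0.1, -0.6, 0.5]
gripper_width: 0.0856
```

Request:
jog_arm(commands=[[[0,0,0],[0,0,0]],[[0,0,0],[0,0,0]],[[0,0,0],[0,0,0]],[[0,0,0],[0,0,0]],[[0,0,0],[0,0,0]],[[0,0,0],[0,0,0]],[[0,0,0],[0,0,0]],[[0,0,0],[0,0,0]]], hand=1, force=50)

```text
time: 24.95
ee_pos: [0.5574, -0.2134, 0.0285]
ee_rot: [0.469, 0.529, 0.469, -0.529]
wrist_force: [-2.0, 2.0, 12.3]
gripper_width: 0.0468
```

Request:
jog_arm(commands=[[[-2,0,0],[0,0,0]],[[-6,0,0],[0,0,0]],[[-10,0,0],[0,0,0]],[[-14,0,-0.5],[0,0,0]],[[-16,-0.5,-3],[0,0,0]],[[-16,-1.2,-7],[0,0,0]],[[-16,-1.8,-11],[0,0,0]],[[-16,-2.5,-15],[0,0,0]],[[-16,-3.2,-19],[0,0,0]],[[-16,-3.8,-23],[0,0,0]]])

```text
time: 25.95
ee_pos: [0.5464, 0.0212, 0.1877]
ee_rot: [0.469, 0.529, 0.469, -0.529]
wrist_force: [0.6, -0.1, -1.1]
gripper_width: 0.0467
```

Request:
jog_arm(commands=[[[0,-0.7,-4],[0,0,0]],[[0,-1.3,-8],[0,0,0]],[[0,-2,-12],[0,0,0]],[[0,-2.7,-16],[0,0,0]],[[0,-3.2,-19],[0,0,0]],[[0,-3.5,-21],[0,0,0]],[[0,-3.5,-21.2],[0,0,0]],[[0,-3.5,-21.2],[0,0,0]],[[0,-3.5,-21.2],[0,0,0]]])

```text
time: 26.85
ee_pos: [0.5375, 0.2335, 0.1875]
ee_rot: [-0.469, -0.529, -0.469, 0.529]
wrist_force: [-0.8, -0.8, -2.3]
gripper_width: 0.0464
```

```bash
python3 - <<'E'
from h import *
from rig import bot
np.set_printoptions(precision=4,suppress=True)
s=bot.get_state();print(s['time'],s['ee_pos'],s['dq'],s['gripper_width'],s['wrist_force'])
go(s,(.537,.2345,.0445))
c=bot.camera('scene'); cv2.imwrite('pics/s7.png',cv2.resize(c['image'][180:380,220:480,::-1],None,fx=2.5,fy=2.5))
E
```

```text
26.85 [0.5375 0.2335 0.1875] [-0.0085 -0.0022  0.002   0.0003  0.0002  0.0023] 0.0463641173653758 [-0.801  -0.7687 -2.2584]
turn [-0.  0.  0.]
(0.537, 0.2345, 0.0445) -> cm [14.3  -0.06 -0.1 ]
```

View pics/s7.png

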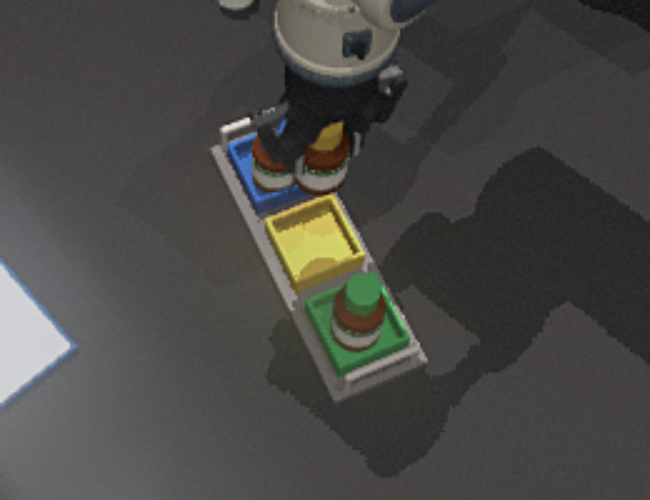

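Blue (275,165) and green (358,310) stand upright in their holders. The held yellow bottle (325,160) hangs upright above the yellow holder.

Request:
jog_arm(commands=[[[4,0,0],[0,0,0]],[[8,0,0],[0,0,0]],[[11.5,0,0],[0,0,0]],[[13.3,0,0],[0,0,0]],[[13.9,0,0],[0,0,0]],[[14.2,0,0],[0,0,0]],[[14.3,0,0],[0,0,0]],[[14.3,0,0],[0,0,0]],[[14.3,0,0],[0,0,0]]])

```text
time: 27.8
ee_pos: [0.5381, 0.2345, 0.0454]
ee_rot: [0.469, 0.53, 0.469, -0.529]
wrist_force: [-0.8, 0.3, -0.4]
gripper_width: 0.0463
```

Request:
jog_arm(commands=[[[0.1,0,0],[0,0,0]],[[0.1,0,0],[0,0,0]],[[0.1,0,0],[0,0,0]]])

```text
time: 28.1
ee_pos: [0.538, 0.2345, 0.0445]
ee_rot: [0.469, 0.53, 0.469, -0.529]
wrist_force: [-2.2, 0.0, 11.1]
gripper_width: 0.0466
```

Contact. Release, lift clear, and withdraw for a final check.

Request:
jog_arm(commands=[[[0,0,0],[0,0,0]],[[0,0,0],[0,0,0]],[[0,0,0],[0,0,0]],[[0,0,0],[0,0,0]],[[0,0,0],[0,0,0]],[[0,0,0],[0,0,0]],[[-3,0,0],[0,0,0]],[[-7,0,0],[0,0,0]],[[-12,0,0],[0,0,0]],[[-17,0,0],[0,0,0]]], hand=0)

```text
time: 29.1
ee_pos: [0.537, 0.2342, 0.2151]
ee_rot: [-0.469, -0.529, -0.469, 0.529]
wrist_force: [1.2, 0.9, -0.0]
gripper_width: 0.0854
```

Request:
jog_arm(commands=[[[-2,-2,4],[0,0,0]],[[-2,-4,8],[0,0,0]],[[-2,-6,12],[0,0,0]],[[-2,-7,16],[0,0,0]],[[-2,-8,20],[0,0,0]],[[-2,-8,23],[0,0,0]],[[-2,-8,23],[0,0,0]],[[-2,-8,23],[0,0,0]],[[-2,-8,23],[0,0,0]]])

```text
time: 30.0
ee_pos: [0.4307, 0.0161, 0.2335]
ee_rot: [0.469, 0.529, 0.469, -0.529]
wrist_force: [0.3, -0.4, -0.1]
gripper_width: 0.0855
```

```bash
python3 - <<'E'
from h import *
from rig import bot
np.set_printoptions(precision=4,suppress=True)
s=bot.get_state();print(s['time'],s['ee_pos'],np.abs(s['dq']).max())
for n in('scene','top'):
    c=bot.camera(n); im=np.ascontiguousarray(c['image']); cv2.imwrite(f'pics/{n}8.png',im[:,:,::-1])
    for col in HUE:
        for ce,st,m in blobs(im,col,40,110):
            print(n,col,ce,st[2:],ray(c['intrinsics'],c['R'],c['t'],ce,.082)[:2],ray(c['intrinsics'],c['R'],c['t'],ce,.098)[:2]) if st[4]<400 else 0
E
```

```text
30.0 [0.4307 0.0161 0.2335] 0.012682627638867367
scene red [155.2  84.4] [ 16  18 171] [ 0.7116 -0.5939] [ 0.7143 -0.575 ]
scene red [283. 127.] [ 12  14 131] [ 0.4544 -0.2383] [ 0.4609 -0.2246]
scene yellow [345.8 261.3] [ 14  13 139] [0.5313 0.2238] [0.5367 0.2306]
scene yellow [344.8 279.7] [ 40  30 280] [0.5594 0.2638] [0.5643 0.27  ]
scene green [313.6 157.6] [12 12 96] [ 0.4356 -0.0945] [ 0.4424 -0.083 ]
scene blue [231.1 120.9] [11 13 94] [ 0.5741 -0.3355] [ 0.5788 -0.3204]
top red [552.   99.4] [ 41  20 348] [ 0.7492 -0.5611] [ 0.743  -0.5503]
top red [418.7 219.4] [ 19  17 194] [ 0.4523 -0.2369] [ 0.4517 -0.2324]
top yellow [215.4 179.7] [ 22  31 357] [0.5349 0.2412] [0.5327 0.2367]
top blue [278.9  81.4] [ 80  15 145] [0.7771 0.0999] [0.7704 0.0981]
top blue [460.6 168.8] [ 15  14 158] [ 0.5742 -0.3369] [ 0.5714 -0.3304]
```

View pics/scene8.png

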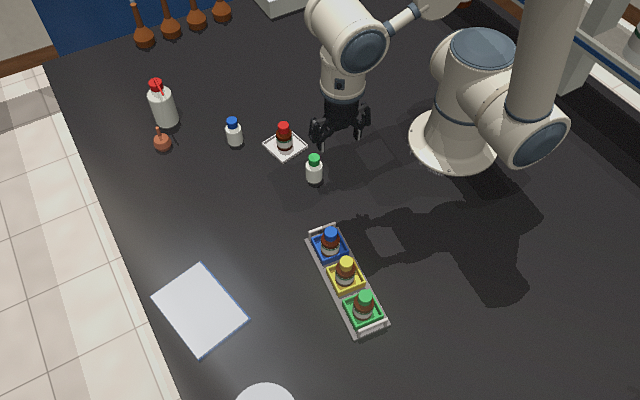

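The last picture shows blue (330,240), yellow (346,270) and green (364,305) upright in their own holders, and red upright in the tray (284,135). Both white bottles are unmoved at (233,130) and (314,168), and the arm is clear.

```bash
python3 -c "
from rig import bot
print(bot.sign_off())"
```

```text
the job is handed in; nothing more can be done
None
```

The job is done and handed in at about 30 s of the 112 s allowed. I moved the red-capped bottle from the yellow holder to the return tray first, then stood the green, blue and yellow amber bottles in the holders of their own colours.

- **Bottles placed:** the last pictures show all four amber bottles upright. By the cameras, red is within about 2 mm of the tray's centre and yellow within about 3 mm of its holder's centre. Green and blue were judged by eye only, because their caps merged with the same-coloured cups in the colour mask.
- **White look-alikes:** both were still standing within about 2 mm of their starting places. The overhead view missed the green-capped one in the final check, so that one rests on the scene camera alone.
- **Forces and clearance:** the largest wrist force in the readings was about 21 N, as the blue bottle touched down. The arm was clear of everything at hand-in.

No check failed.

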